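Put the pH buffer set back into its colour-coded caddy

TASK

The pH meter's four calibration buffers have been left about the bench: gather the red, yellow, green and blue bottles into the grey caddy, each standing upright on the floor of the cup of its own colour, set down and not dropped. The brown bottle with the red cap and the white bottle with the blue cap do not belong to the set: leave them standing where they are.

Things in the scene. Friction and masses are not known exactly. Their poses are not given: they have to be found in the camera images.
- buffer_red: red buffer bottle: red body and shoulder, red cap, a blank white label round the body. 52 mm wide, 110 mm tall: body 52 mm wide to 68 mm height, shoulder sloping in to the neck at 82 mm, ridged screw cap 31 mm wide from 84 to 110 mm (grip here from above). Closed, loose, 0.09-0.20 kg. Origin: centre of its underside; z up.
- buffer_yellow: yellow buffer bottle: yellow body and shoulder, yellow cap, a blank white label round the body. 52 mm wide, 110 mm tall: body 52 mm wide to 68 mm height, shoulder sloping in to the neck at 82 mm, ridged screw cap 31 mm wide from 84 to 110 mm (grip here from above). Closed, loose, 0.09-0.20 kg. Origin: centre of its underside; z up.
- buffer_green: green buffer bottle: green body and shoulder, green cap, a blank white label round the body. 52 mm wide, 110 mm tall: body 52 mm wide to 68 mm height, shoulder sloping in to the neck at 82 mm, ridged screw cap 31 mm wide from 84 to 110 mm (grip here from above). Closed, loose, 0.09-0.20 kg. Origin: centre of its underside; z up.
- buffer_blue: blue buffer bottle: blue body and shoulder, blue cap, a blank white label round the body. 52 mm wide, 110 mm tall: body 52 mm wide to 68 mm height, shoulder sloping in to the neck at 82 mm, ridged screw cap 31 mm wide from 84 to 110 mm (grip here from above). Closed, loose, 0.09-0.20 kg. Origin: centre of its underside; z up.
- brown_bottle: Not of the set: same shape, dark brown body and shoulder but a red cap. 52 mm wide, 110 mm tall: body 52 mm wide to 68 mm height, shoulder sloping in to the neck at 82 mm, ridged screw cap 31 mm wide from 84 to 110 mm (grip here from above). Closed, loose, 0.09-0.20 kg. Origin: centre of its underside; z up.
- white_bottle: Not of the set: same shape, white body and shoulder but a blue cap. 52 mm wide, 110 mm tall: body 52 mm wide to 68 mm height, shoulder sloping in to the neck at 82 mm, ridged screw cap 31 mm wide from 84 to 110 mm. Closed, loose, 0.09-0.20 kg. Origin: centre of its underside; z up. Also about: a low petri dish, a loose blue cap and, across from the caddy, a stirrer with a beaker, 122 mm high.
- cup_red: red square open cup, one of four fixed 2 x 2, 76 mm apart, in any order, in a low grey caddy (164 mm square, wall 28 mm high) fast to the bench, left or right. 74 x 74 mm outside, 68 x 68 mm inside, 38 mm high, walls and floor 3 mm. Origin: centre of its underside, 4 mm above the bench (inner floor 3 mm above origin); x, y along its sides, z up.
- cup_yellow: yellow square open cup, one of four fixed 2 x 2, 76 mm apart, in any order, in a low grey caddy (164 mm square, wall 28 mm high) fast to the bench, left or right. 74 x 74 mm outside, 68 x 68 mm inside, 38 mm high, walls and floor 3 mm. Origin: centre of its underside, 4 mm above the bench (inner floor 3 mm above origin); x, y along its sides, z up.
- cup_green: green square open cup, one of four fixed 2 x 2, 76 mm apart, in any order, in a low grey caddy (164 mm square, wall 28 mm high) fast to the bench, left or right. 74 x 74 mm outside, 68 x 68 mm inside, 38 mm high, walls and floor 3 mm. Origin: centre of its underside, 4 mm above the bench (inner floor 3 mm above origin); x, y along its sides, z up.
- cup_blue: blue square open cup, one of four fixed 2 x 2, 76 mm apart, in any order, in a low grey caddy (164 mm square, wall 28 mm high) fast to the bench, left or right. 74 x 74 mm outside, 68 x 68 mm inside, 38 mm high, walls and floor 3 mm. Origin: centre of its underside, 4 mm above the bench (inner floor 3 mm above origin); x, y along its sides, z up.

How it is judged:
At the end, for the whole second after the job is handed in: Each buffer bottle stands upright (within 7 degrees) on the floor of the cup of its own colour, its centre within 16 mm of the cup's, released and at rest; the brown and the white bottle stand upright within 25 mm of where they were (horizontal distance between buffer_red and cup_red below 0.016 m and z of buffer_red in the frame of cup_red below 0.008 m and angle between each of buffer_red, buffer_yellow, buffer_green, buffer_blue, brown_bottle, white_bottle's own z axis and vertical below 0.12 rad and linear speed of each of buffer_red, buffer_yellow, buffer_green, buffer_blue, brown_bottle, white_bottle below 0.03 m/s and horizontal distance between buffer_yellow and cup_yellow below 0.016 m and z of buffer_yellow in the frame of cup_yellow below 0.008 m and horizontal distance between buffer_green and cup_green below 0.016 m and z of buffer_green in the frame of cup_green below 0.008 m and horizontal distance between buffer_blue and cup_blue below 0.016 m and z of buffer_blue in the frame of cup_blue below 0.008 m and distance of each of brown_bottle, white_bottle from where it was at the start of the episode below 0.025 m); the robot touches nothing.
It fails at once if the brown bottle is shifted by more than 25 mm, lifted or knocked over (distance of brown_bottle from where it was at the start of the episode above 0.025 m or angle between brown_bottle's own z axis and vertical above 0.4 rad).
It fails at once if the white bottle is shifted by more than 25 mm, lifted or knocked over (distance of white_bottle from where it was at the start of the episode above 0.025 m or angle between white_bottle's own z axis and vertical above 0.4 rad).
It fails at once if a buffer bottle is dropped from more than about 25 mm or thrown (faster than 0.7 m/s with no finger on it) ((linear speed of buffer_red above 0.7 m/s and contact force between the fingers and buffer_red below 0.01 N) or (linear speed of buffer_yellow above 0.7 m/s and contact force between the fingers and buffer_yellow below 0.01 N) or (linear speed of buffer_green above 0.7 m/s and contact force between the fingers and buffer_green below 0.01 N) or (linear speed of buffer_blue above 0.7 m/s and contact force between the fingers and buffer_blue below 0.01 N)).
It also fails if it takes over 93 s, if anything falls off the work surface, if the arm or the gripper's body presses on something with over 40 N, if the wrist force passes 120 N, or if a joint passes its speed limit or range.

ROBOT

A 6-joint arm with a two-finger parallel gripper is mounted at the origin on the work surface. World frame = base frame: x ahead of the robot, y to its left, z up, the work surface at z = 0. Lengths are in m, angles in rad, forces in N, time in s.
With the tool pointing down it reaches from about 0.375 to 0.975 m from the base axis. Payload 3.8 kg.
Tool frame: the origin (TCP) lies at the very end of the fingers, on their centre line; the grasp point (between the pads) lies 19 mm behind it; z points along the fingers, y is the line along which they close (so a half turn about z gives the same grasp; the last joint's range is limited). The gripper opens to 85 mm and grips with 20 to 120 N. Pads are 22 mm wide; open, the fingers measure 114 mm over their backs; the gripper's body (76 mm by 85 mm) begins 54 mm behind the grasp point. The pads swing forward as they close: fully open they stand 13 mm farther back than shut.
Start: joints at [-1.378, 0.264, 1.604, -0, 1.274, -0.037], TCP at [0.154, -0.657, 0.211] pointing down, gripper open.
Joint ranges: [-2.63, 2.63], [-0.94, 2.18], [0.31, 2.57], [-1.31, 4.45], [0, 2.66], [-2.55, 2.55]. Speed limits (rad/s): [2.57, 2.57, 3.14, 3.14, 3.14, 3.14].

INTERFACE

Orientations are given as a rotation vector (axis times angle).
In Python, from workcell import bot gives the robot as it stands. The module is installed in compiled form; this text tells all that it offers.
- The arm moves only by the tool pendant, called by a JSON object that holds its "method" and its "body", one argument or row to a line. Schema: {"type":"object","properties":{"moves":{"type":"array","items":{"type":"number"},"minItems":4,"maxItems":20},"finger_gap":{"type":"number"},"clamp_n":{"type":"number"},"only":{"type":"string"},"quiet":{"type":"boolean"},"lines":{"type":"string"}},"required":["moves"],"additionalProperties":false}. moves is one flat list of numbers that holds 1 to 5 rows one after another, with no inner brackets; each row has 4 numbers: dx, dy, dz in shares of the most that a row can go, 1 being 62.5 mm, then a turn about the tool's z in parts of the range, where 1.0 means 2 pi rad; each row shifts and turns the commanded pose from where the row before left it, along the tool's axes as they then stand; what a row does not reach is not made up. A row lasts 1/8 s, in which the tool goes at most 0.0625 m and 0.188 rad, less where a joint would pass 70% of its speed; a pose out of reach is approached as far as the arm can. finger_gap is the opening from 0.0 (shut) to 1.0 (fully open), set as the call begins (left out keeps the last). The fingers move at their own pace and stop on an object; clamp_n is the grip in N (left out, the last holds). Time passes only in rows, so rows that do not move let the fingers close. The tool returns the time, the measured TCP pose, the force, the opening and the grip force at its end. only (a regular expression) keeps the lines of the reply that match it, lines (a string "A,B") keeps lines A to B, and quiet returns only ok. Shift and turn numbers lie between -1 and 1, and a call with a number outside is refused. Input that does not fit is refused with a message, and nothing moves.
- bot.read_state(): the state, without advancing time (a new reading comes with each control period).
- bot.read_camera(name): name is "scene" or "top"; returns the picture (400x640x3 uint8, red, green, blue); there is no depth.
- bot.camera_info(name): a dict with "intrinsics" (3x3 intrinsics, pixels), "extrinsics" (4x4, takes a point from camera to world coordinates). Camera axes: x right, y down, z forward; pixel columns grow to the right and rows downward; lengths in m; the calibration is good to about 2 mm. A picture is of the moment at which its call begins. camera_info takes no time and is no camera call.
- bot.finish_job(): hands the job in; it is judged then, once.
Trained networks look in the newest picture that a camera, given by its name, has taken for a name from the list of things; names that differ only in an ending like _2 or _b are one class to them, and where a whole thing is asked for, a point or a joint stands for the part that bears it (a point fixed in the world has none). Each returns a list of dicts, best first, with "conf" (0 to 1); they miss things now and then, are a little off and sometimes report something else, mostly with a low value. They report only what shows in the picture. A call takes as long as a camera call.
- bot.search_frame(camera, thing): "box" ([left, top, right, bottom] in pixels, round what is visible of it).
- bot.regions_of(camera, thing): "pixels" (400x640 bool, what is visible of it) and "box" ([left, top, right, bottom] in pixels, round what is visible of it).
- bot.spot_point(camera, thing): "pixel" ([row, column] in pixels: a listed point, or the origin of a listed thing).
The state is a dict: "time": time; "q": joint angles; "joint_vel": joint speeds; "joint_torque": joint torques, N m; "tool_pos": TCP position; "tcp_rot": TCP orientation; "wrist_force": force on the tool from outside, world axes, zero at the start; "torque": the same for the moment, N m; "width": opening from 0.0 (shut) to 1.0 (fully open); "grip_force": force on a finger pad.
Only numpy, scipy, OpenCV 4.12 (cv2) and the standard library are available. Lean on these libraries where they do the work, as an engineer would, in place of code of your own. Each camera call takes 0.05 s, during which the arm holds its last target. There are 200 camera calls.

## Working session

There is one attempt and no reset: what is moved stays moved. The work goes in short steps, Python scripts to look and compute and a tool call to move; the robot and the scene stay as the last step left them, time stands still between calls to the robot, and variables do not carry over. Pictures are saved under pics/ and viewed, at most 14 in all, crops included, and the job is handed in when it is done.

```bash
mkdir -p pics; python3 - <<'E'
from workcell import bot
import cv2,numpy as np
np.set_printoptions(precision=3,suppress=True)
for c in("scene","top"):
    im=bot.read_camera(c); cv2.imwrite(f"pics/{c}0.png",im[:,:,::-1])
    i=bot.camera_info(c); print(i["intrinsics"],i["extrinsics"])
s=bot.read_state(); print(s["time"],s["tool_pos"],s["tcp_rot"],s["width"])
E
```

```text
[[386.18    0.    319.074]
 [  0.    386.18  199.26 ]
 [  0.      0.      1.   ]] [[ 0.228  0.645 -0.73   1.14 ]
 [ 0.973 -0.163  0.16  -0.147]
 [-0.016 -0.747 -0.665  0.617]
 [ 0.     0.     0.     1.   ]]
[[370.972   0.    319.628]
 [  0.    370.972 194.899]
 [  0.      0.      1.   ]] [[-0.019 -0.995  0.101  0.451]
 [-1.     0.019 -0.005 -0.014]
 [ 0.003 -0.101 -0.995  0.866]
 [ 0.     0.     0.     1.   ]]
0.1 [ 0.154 -0.657  0.21 ] [-3.119 -0.36   0.   ] 0.9995192003224158
```

View pics/top0.png

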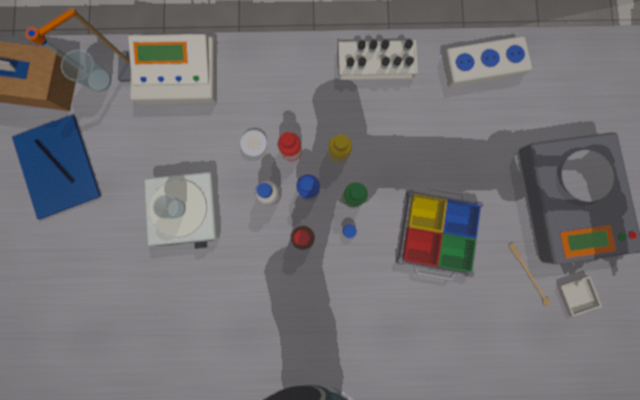

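View pics/scene0.png

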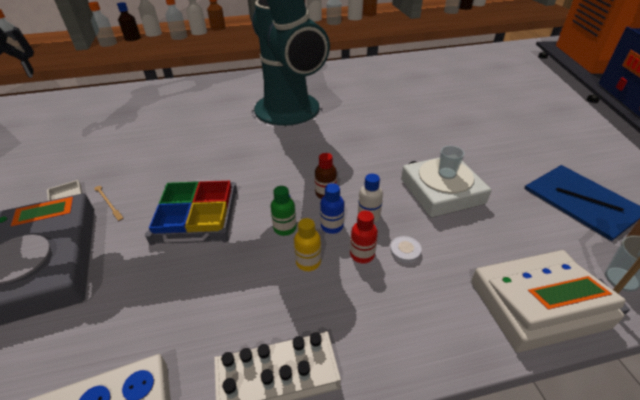

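```bash
cat > h.py <<'E'
from workcell import bot
import numpy as np,cv2
np.set_printoptions(precision=3,suppress=True)
CI={c:bot.camera_info(c) for c in("scene","top")}
def ray(c,u,v):
    i=CI[c];T=i["extrinsics"];d=T[:3,:3]@np.linalg.inv(i["intrinsics"])@[u,v,1];return T[:3,3],d
def atz(c,u,v,z):
    o,d=ray(c,u,v);return o+d*(z-o[2])/d[2]
def proj(c,p):
    i=CI[c];T=i["extrinsics"];q=i["intrinsics"]@(T[:3,:3].T@(np.array(p)-T[:3,3]));return q[:2]/q[2]
def tri(pa,pb):
    A=[];b=[]
    for c,(u,v) in(("scene",pa),("top",pb)):
        o,d=ray(c,u,v);d=d/np.linalg.norm(d);P=np.eye(3)-np.outer(d,d);A.append(P);b.append(P@o)
    return np.linalg.lstsq(np.vstack(A),np.hstack(b),rcond=None)[0]
E
python3 - <<'E'
from h import *
for n in ["buffer_red","buffer_yellow","buffer_green","buffer_blue","brown_bottle","white_bottle","cup_red","cup_yellow","cup_green","cup_blue"]:
    P={}
    for c in("scene","top"):
        r=bot.spot_point(c,n); print(n,c,[(np.round(x["pixel"],1).tolist(),round(x["conf"],2)) for x in r[:2]],end=' ')
        if r:P[c]=r[0]["pixel"][::-1]
    if len(P)==2: print("TRI",tri(P["scene"],P["top"]),end=' ')
    z=.004 if 'cup' in n else 0
    print({c:atz(c,*p,z)[:2] for c,p in P.items()})
E
```

```text
buffer_red scene [([251.9, 361.7], 0.97)] buffer_red top [([151.4, 290.2], 0.8), ([190.7, 306.9], 0.53)] TRI [ 0.645  0.05  -0.   ] {'scene': array([0.645, 0.05 ]), 'top': array([0.645, 0.05 ])}
buffer_yellow scene [([262.3, 306.2], 0.58), ([202.6, 184.6], 0.3)] buffer_yellow top [([153.4, 339.0], 0.94), ([237.9, 305.3], 0.63)] TRI [ 0.639 -0.067 -0.006] {'scene': array([ 0.644, -0.068]), 'top': array([ 0.638, -0.066])}
buffer_green scene [([227.4, 280.8], 0.85), ([214.4, 367.4], 0.4)] buffer_green top [([200.9, 355.7], 0.93), ([212.5, 426.3], 0.27)] TRI [ 0.525 -0.102 -0.009] {'scene': array([ 0.534, -0.102]), 'top': array([ 0.524, -0.102])}
buffer_blue scene [([222.2, 330.5], 0.79), ([225.6, 173.4], 0.71)] buffer_blue top [([192.2, 308.7], 0.66)] TRI [0.546 0.008 0.002] {'scene': array([0.545, 0.009]), 'top': array([0.546, 0.008])}
brown_bottle scene [([192.8, 322.5], 0.7), ([224.4, 331.4], 0.34)] brown_bottle top [([238.9, 305.5], 0.81), ([189.4, 308.4], 0.29)] TRI [ 0.438  0.017 -0.004] {'scene': array([0.442, 0.015]), 'top': array([0.438, 0.017])}
white_bottle scene [([215.8, 365.4], 0.73)] white_bottle top [([195.8, 269.3], 0.62)] TRI [ 0.539  0.097 -0.005] {'scene': array([0.544, 0.091]), 'top': array([0.54, 0.1 ])}
cup_red scene [([205.8, 214.8], 0.75)] cup_red top [([248.8, 419.0], 0.86)] TRI [ 0.409 -0.247 -0.013] {'scene': array([ 0.43 , -0.243]), 'top': array([ 0.41 , -0.244])}
cup_yellow scene [([224.3, 207.0], 0.88)] cup_yellow top [([213.1, 426.1], 0.97)] TRI [ 0.492 -0.262  0.008] {'scene': array([ 0.488, -0.262]), 'top': array([ 0.492, -0.265])}
cup_green scene [([201.2, 180.4], 0.75)] cup_green top [([253.0, 450.6], 0.58)] TRI [ 0.399 -0.318  0.008] {'scene': array([ 0.393, -0.323]), 'top': array([ 0.399, -0.317])}
cup_blue scene [([227.4, 173.7], 0.56)] cup_blue top [([219.4, 457.6], 0.91)] TRI [ 0.476 -0.337  0.001] {'scene': array([ 0.48 , -0.334]), 'top': array([ 0.476, -0.337])}
```

The caddy is on the right: in the top picture yellow is at (427,213), blue (460,218), red (422,247) and green (458,252). The bottles' caps are at red (289,142), yellow (340,147), blue (308,186), green (356,193), brown (303,237) and white (265,190). There is also a loose blue cap at (349,231). Next I'll refine by fitting silhouettes in both views.

```bash
cat > fit.py <<'E'
from h import *
from scipy.optimize import minimize
K=4
a=np.linspace(0,2*np.pi,32,endpoint=False)
def ring(r,z):return np.c_[r*np.cos(a),r*np.sin(a),0*a+z]
BOT=[np.vstack([ring(.026,0),ring(.026,.068)]),np.vstack([ring(.026,.068),ring(.0135,.082)]),np.vstack([ring(.0135,.08),ring(.0155,.085),ring(.0155,.110)])]
def raster(c,parts):
    m=np.zeros((400*K,640*K),np.uint8)
    for p in parts:
        q=np.array([proj(c,x) for x in p]);q=(q+.5)*K
        cv2.fillConvexPoly(m,cv2.convexHull(q.astype(np.int32)),1)
    return cv2.resize(m.astype(np.float32),(640,400),interpolation=cv2.INTER_AREA)
def iou(m,s):return np.minimum(m,s).sum()/np.maximum(m,s).sum()
def mask(c,n,guess):
    rs=bot.regions_of(c,n)
    if not rs:return None
    d=[np.hypot(*(np.mean(np.argwhere(r["pixels"])[:,::-1],0)-proj(c,guess))) for r in rs]
    i=int(np.argmin(d)); return rs[i]["pixels"].astype(np.float32) if d[i]<22 else None
def fitb(n,x,y):
    M={}
    for c in("scene","top"):
        m=mask(c,n,[x,y,.055])
        if m is not None:M[c]=m
    f=lambda p:-sum(iou(m,raster(c,[b+p for b in BOT])) for c,m in M.items())
    r=minimize(f,[x,y,0],method="Nelder-Mead",options=dict(initial_simplex=np.array([[x,y,0],[x+.008,y,0],[x,y+.008,0],[x,y,.008]])-.003,xatol=3e-4,fatol=1e-3,maxfev=120))
    print(n,r.x,-r.fun/max(len(M),1),list(M));return r.x
E
python3 - <<'E'
from fit import *
for n,x,y in [("buffer_red",.645,.05),("buffer_yellow",.64,-.067),("buffer_green",.527,-.102),("buffer_blue",.546,.008),("brown_bottle",.438,.017),("white_bottle",.54,.097)]: fitb(n,x,y)
G={"cup_red":(.409,-.247),"cup_yellow":(.492,-.262),"cup_green":(.399,-.318),"cup_blue":(.476,-.337)}
S={"cup_yellow":(1,1),"cup_blue":(1,-1),"cup_red":(-1,1),"cup_green":(-1,-1)}
M=[(c,n,mask(c,n,(*G[n],.02))) for c in("scene","top") for n in G]
M=[m for m in M if m[2] is not None];print(len(M))
sq=np.array([[i*.037,j*.037,k] for i in(-1,1) for j in(-1,1) for k in(0,.038)])
def box(n,p):
    x,y,z,t=p;R=np.array([[np.cos(t),-np.sin(t),0],[np.sin(t),np.cos(t),0],[0,0,1]])
    return [(sq+[S[n][0]*.038,S[n][1]*.038,0])@R.T+[x,y,z]]
top=lambda n,p:box(n,p)
f=lambda p:-sum(iou(m,raster(c,box(n,p))) for c,n,m in M)
x0=np.array([.444,-.291,.004,-.2]);sx=np.vstack([x0]+[x0+d for d in np.diag([.006,.006,.006,.08])])
r=minimize(f,x0,method="Nelder-Mead",options=dict(initial_simplex=sx,xatol=3e-4,fatol=1e-3,maxfev=200));p=r.x
print(p,-r.fun/len(M))
for c,n,m in M: print(c,n,iou(m,raster(c,box(n,p))))
for n in S: print(n,np.mean(box(n,p)[0],0)[:2])
E
```

```text
buffer_red [ 0.649  0.049 -0.002] 0.9483886957168579 ['scene', 'top']
buffer_yellow [ 0.641 -0.063 -0.   ] 0.9491531252861023 ['scene', 'top']
buffer_green [ 0.534 -0.094 -0.001] 0.9172499179840088 ['scene', 'top']
buffer_blue [ 0.554  0.01  -0.002] 0.9055337905883789 ['scene', 'top']
brown_bottle [ 0.444  0.022 -0.001] 0.8361926674842834 ['scene', 'top']
white_bottle [ 0.544  0.099 -0.001] 0.8484175205230713 ['scene', 'top']
8
[ 0.448 -0.288  0.005 -0.195] 0.7843085527420044
scene cup_red 0.6195834
scene cup_yellow 0.75491774
scene cup_green 0.56128645
scene cup_blue 0.7296306
top cup_red 0.9562681
top cup_yellow 0.95312953
top cup_green 0.8340175
top cup_blue 0.8656351
cup_yellow [ 0.492 -0.258]
cup_blue [ 0.478 -0.333]
cup_red [ 0.418 -0.243]
cup_green [ 0.403 -0.318]
```

```bash
python3 - <<'E'
from fit import *
B={"r":(.649,.049),"y":(.641,-.063),"g":(.534,-.094),"b":(.554,.010),"br":(.444,.022),"w":(.544,.099)}
t=-.195;R=np.array([[np.cos(t),-np.sin(t)],[np.sin(t),np.cos(t)]])
out=[]
for c,(x,y,w,h) in(("top",(235,120,260,160)),("scene",(140,145,270,135))):
    im=cv2.imread(f"pics/{c}0.png")[y:y+h,x:x+w];k=3;im=cv2.resize(im,None,fx=k,fy=k,interpolation=cv2.INTER_CUBIC)
    dr=lambda q:cv2.polylines(im,[(((np.array([proj(c,p) for p in q])+.5)-[x,y])*k*1).astype(int).reshape(-1,1,2)],True,(255,255,255),1)
    for b in B.values():
        for r,z in((.026,0),(.0155,.11)): dr(ring(r,z)+[*b,0])
    for s in((1,1),(1,-1),(-1,1),(-1,-1)):
        q=(np.array([[1,1],[1,-1],[-1,-1],[-1,1]])*.037+np.array(s)*.038)@R.T+[.448,-.288]
        dr(np.c_[q,[.042]*4])
    out.append(im[:,:780])
cv2.imwrite("pics/ov_top.png",out[0]);cv2.imwrite("pics/ov_scene.png",out[1])
E
```

```text
(no output)
```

View pics/ov_top.png

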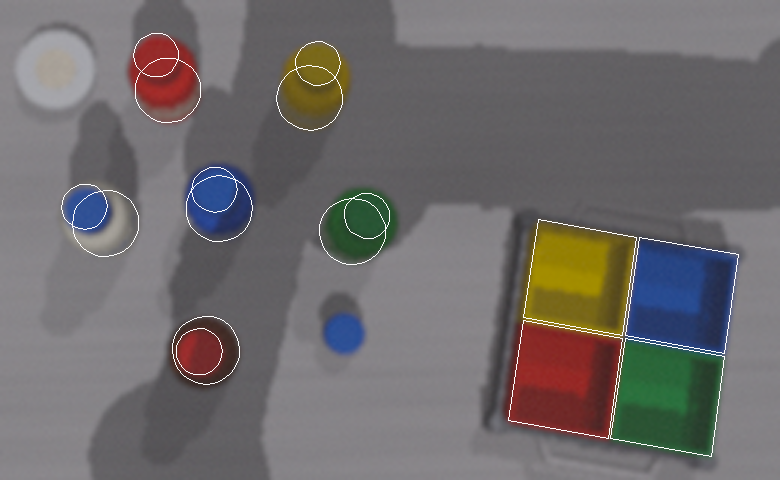

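View pics/ov_scene.png

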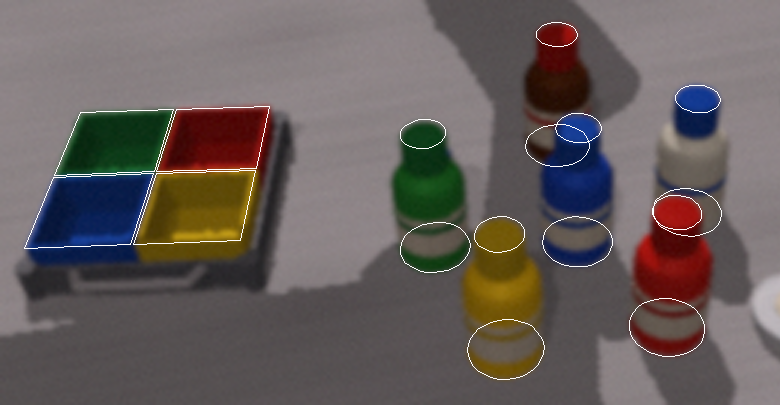

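The overlays match well: cap rings and cup rims sit on the image edges to about 1 px. Starting with yellow.

The rows are not in the units I measure in: shifts go in shares of 62.5 mm and turns go in shares of 2 pi rad. I convert before sending: -0.045 m is -0.72, 0.037 m is 0.592, 0.115 rad is 0.0183.

{"method": "pendant", "body": {
  "moves": [0,0,0,0.0183,0,0,0,0.0183,0.592,-0.72,0,0,0.592,-0.72,0,0,0.592,-0.72,0,0],
  "finger_gap": 0.65,
  "clamp_n": 40
}}

```text
time: 2.72
tool_pos: [0.2656, -0.5211, 0.2109]
tcp_rot: [3.141, -0.002, 0.001]
wrist_force: [0.5, -0.2, 0.4]
width: 0.651
grip_force: 0.0
```

{"method": "pendant", "body": {
  "moves": [0.592,-0.72,0,0,0.592,-0.72,0,0,0.592,-0.72,0,0,0.592,-0.72,0,0,0.592,-0.72,0,0]
}}

```text
time: 3.35
tool_pos: [0.4509, -0.2958, 0.2113]
tcp_rot: [3.141, -0.001, 0.001]
wrist_force: [0.6, -0.4, 0.9]
width: 0.648
grip_force: 0.0
```

```bash
cat > w.py <<'E'
import sys
from h import *
from scipy.spatial.transform import Rotation as Ro
s=bot.read_state();R=Ro.from_rotvec(s["tcp_rot"]);t=np.array(eval(sys.argv[1]))
print(round(s["time"],2),s["tool_pos"],"delta tool",R.inv().apply(t-s["tool_pos"]),"yaw",np.arctan2(*R.as_matrix()[1::-1,0]),"w",s["width"],s["grip_force"])
E
python3 w.py "[.641,-.063,.21]"
```

```text
3.35 [ 0.451 -0.296  0.211] delta tool [ 0.19  -0.233  0.001] yaw -0.0003421589413846873 w 0.6482535614031589 0.0
```

Scaled: -0.047 m is -0.752, -0.046 m is -0.736.

{"method": "pendant", "body": {
  "moves": [0.608,-0.752,0,0,0.608,-0.752,0,0,0.608,-0.752,0,0,0.608,-0.736,0,0,0.608,-0.736,0,0],
  "quiet": true
}}

```text
ok
```

{"method": "pendant", "body": {
  "moves": [0,0,0.8,0,0,0,0.64,0,0,0,0.32,0,0,0,0,0],
  "quiet": true
}}

```text
ok
```

```bash
python3 w.py "[.641,-.063,.077]"
python3 - <<'E'
from h import *
a=cv2.resize(bot.read_camera("top")[120:260,280:420,::-1],None,fx=2.8,fy=2.8);b=cv2.resize(bot.read_camera("scene")[150:290,240:380,::-1],None,fx=2.8,fy=2.8)
cv2.imwrite("pics/y1.png",np.hstack([a,b]))
E
```

```text
4.47 [ 0.639 -0.064  0.099] delta tool [ 0.003 -0.001  0.022] yaw -0.00048709016015900544 w 0.652194173541577 0.0
```

View pics/y1.png

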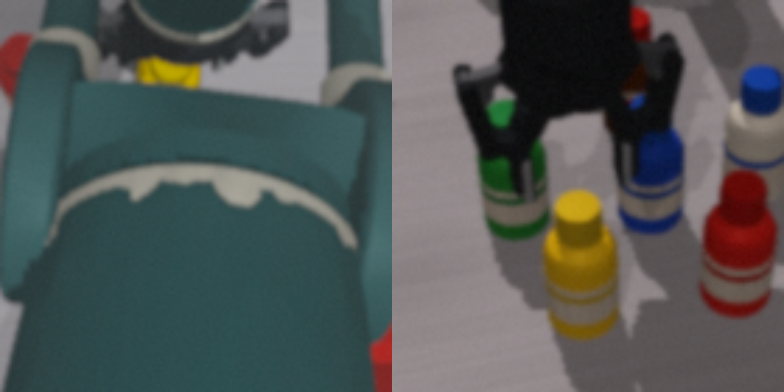

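```bash
python3 - <<'E'
from h import *
s=bot.read_state();p=s["tool_pos"]
for q in (p,p+[0,.03,.015],p-[0,.03,-.015],np.array([.641,-.063,.11]),np.array([.641,-.063,.085])):
    u=proj("scene",q);print(q,u,(u-[240,150])*2.8+[392,0])
E
```

```text
[ 0.641 -0.065  0.103] [305.264 225.637] [574.739 211.784]
[ 0.641 -0.035  0.118] [320.838 217.115] [618.347 187.922]
[ 0.641 -0.095  0.118] [288.825 222.735] [528.71  203.657]
[ 0.641 -0.063  0.11 ] [306.053 222.611] [576.948 203.311]
[ 0.641 -0.063  0.085] [306.558 231.945] [578.363 229.447]
```

Fingers at (525,195) and (628,185) straddle the yellow cap at (578,215), which is consistent with the projected TCP. Lower and grip.

Scaled: 0.012 m is 0.192, 0.001 m is 0.016.

{"method": "pendant", "body": {
  "moves": [0,0.016,0.192,0,0,0,0.192,0,0,0,0,0]
}}

```text
time: 4.95
tool_pos: [0.6386, -0.0653, 0.0754]
tcp_rot: [-3.141, 0.001, 0.004]
wrist_force: [0.4, 0.9, -0.3]
width: 0.651
grip_force: 0.0
```

{"method": "pendant", "body": {
  "moves": [0,0,0,0,0,0,0,0,0,0,0,0,0,0,0,0],
  "finger_gap": 0.0,
  "clamp_n": 50
}}

```text
time: 5.45
tool_pos: [0.6403, -0.0653, 0.0774]
tcp_rot: [3.142, -0.0, 0.001]
wrist_force: [-0.1, 1.3, 2.0]
width: 0.339
grip_force: 49.5
```

{"method": "pendant", "body": {
  "moves": [0,0,-0.16,0,0,0,-0.32,0,0,0,-0.64,0,0,0,-0.64,0,0,0,-0.64,0]
}}

```text
time: 6.08
tool_pos: [0.64, -0.0654, 0.2298]
tcp_rot: [3.141, -0.0, 0.002]
wrist_force: [0.8, 0.1, -2.4]
width: 0.337
grip_force: 49.5
```

```bash
python3 w.py "[.492,-.258,.085]"
```

```text
6.08 [ 0.64  -0.065  0.23 ] delta tool [-0.148  0.193  0.145] yaw -0.0002579617578728207 w 0.33671085725014915 49.491673707962036
```

Scaled: 0.053 m is 0.848, 0.045 m is 0.72.

{"method": "pendant", "body": {
  "moves": [-0.24,0.32,0,0,-0.56,0.72,0,0,-0.64,0.848,0,0,-0.56,0.72,0,0,-0.368,0.48,0,0],
  "quiet": true
}}

```text
ok
```

{"method": "pendant", "body": {
  "moves": [0,0,0,0,0,0,0,0,0,0,0,0],
  "quiet": true
}}

```text
ok
```

```bash
python3 w.py "[.492,-.258,.085]"
python3 - <<'E'
from h import *
a=cv2.resize(bot.read_camera("scene")[110:270,120:320,::-1],None,fx=3,fy=3)
cv2.imwrite("pics/y2.png",a)
E
```

```text
7.08 [ 0.494 -0.254  0.227] delta tool [-0.002  0.004  0.142] yaw 0.0008007695505656071 w 0.33729348425354944 49.7074019908905
```

View pics/y2.png

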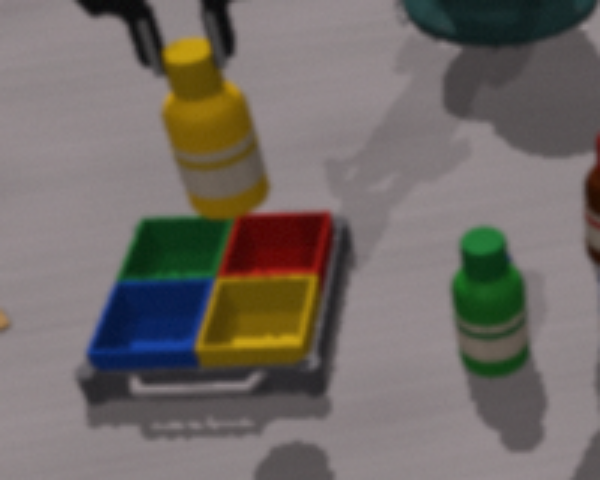

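Yellow is held upright above the caddy (bottle bottom at (225,205) in the crop). Lower it.

Scaled: 0.04 m is 0.64, 0.035 m is 0.56.

{"method": "pendant", "body": {
  "moves": [0,0.016,0.64,0,0,0.016,0.64,0,0,0,0.56,0,0,0,0,0],
  "quiet": true
}}

```text
ok
```

```bash
python3 w.py "[.492,-.258,.085]"; python3 w.py "[.492,-.258,.085]"
```

```text
7.62 [ 0.492 -0.255  0.108] delta tool [0.    0.003 0.023] yaw 0.001372949164527153 w 0.3404322329144767 49.68557953834534
7.62 [ 0.492 -0.255  0.108] delta tool [0.    0.003 0.023] yaw 0.001372949164527153 w 0.3404322329144767 49.68557953834534
```

{"method": "pendant", "body": {
  "moves": [0,0,0.16,0,0,0,0.128,0,0,0,0.064,0,0,0,0.032,0,0,0,0,0]
}}

```text
time: 8.25
tool_pos: [0.4942, -0.2573, 0.0881]
tcp_rot: [3.141, -0.001, 0.0]
wrist_force: [-0.0, 0.2, -1.2]
width: 0.339
grip_force: 49.7
```

```bash
python3 w.py "[.492,-.258,.085]"
```

```text
8.25 [ 0.494 -0.257  0.088] delta tool [-0.002  0.001  0.003] yaw -0.0003326491649652796 w 0.3387798090341538 49.70239698886871
```

Scaled: 0.002 m is 0.032.

{"method": "pendant", "body": {
  "moves": [0,0,0.032,0,0,0,0,0,0,0,0,0]
}}

```text
time: 8.62
tool_pos: [0.4942, -0.2572, 0.0859]
tcp_rot: [3.142, -0.0, 0.0]
wrist_force: [0.2, -0.5, -1.9]
width: 0.334
grip_force: 49.7
```

{"method": "pendant", "body": {
  "moves": [0,0,0.032,0,0,0,0,0,0,0,0,0]
}}

```text
time: 9.0
tool_pos: [0.4945, -0.2573, 0.0843]
tcp_rot: [3.141, -0.0, 0.001]
wrist_force: [0.1, 0.8, 1.8]
width: 0.337
grip_force: 49.9
```

Contact at z ≈ 0.0843. Release, rise and check.

{"method": "pendant", "body": {
  "moves": [0,0,0,0,0,0,0,0,0,0,0,0],
  "finger_gap": 0.65
}}

```text
time: 9.38
tool_pos: [0.4941, -0.2572, 0.0837]
tcp_rot: [-3.141, 0.0, 0.0]
wrist_force: [0.5, 0.0, -0.7]
width: 0.654
grip_force: 0.0
```

{"method": "pendant", "body": {
  "moves": [0,0,-0.32,0,0,0,-0.64,0,0,0,-0.64,0,0,0,-0.4,0,0,0,0,0],
  "quiet": true
}}

```text
ok
```

```bash
python3 w.py "[.534,-.094,.21]"
python3 - <<'E'
from h import *
a=cv2.resize(bot.read_camera("scene")[130:260,130:310,::-1],None,fx=3,fy=3)
cv2.imwrite("pics/y3.png",a)
E
```

```text
10.0 [ 0.496 -0.258  0.212] delta tool [ 0.038 -0.164  0.001] yaw -0.00017843540269929024 w 0.6507610567584063 0.0
```

View pics/y3.png

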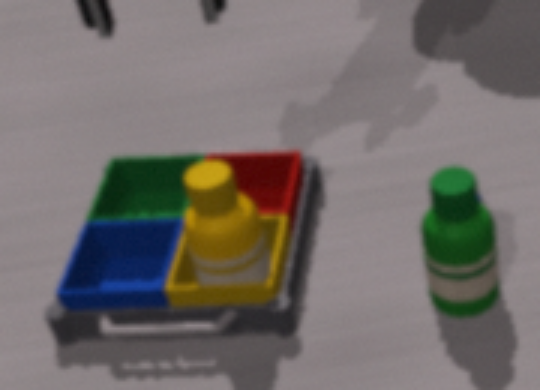

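Yellow stands upright in its cup (cap at (210,180)). Next is green.

Scaled: -0.041 m is -0.656, 0.01 m is 0.16.

{"method": "pendant", "body": {
  "moves": [0.16,-0.656,0,0,0.16,-0.656,0,0,0.16,-0.656,0,0,0.16,-0.656,0,0,0,0,0,0],
  "quiet": true
}}

```text
ok
```

{"method": "pendant", "body": {
  "moves": [0,0,0.64,0,0,0,0.64,0,0,0,0.32,0,0,0,0.16,0,0,0,0,0],
  "quiet": true
}}

```text
ok
```

```bash
python3 w.py "[.534,-.094,.077]"; python3 - <<'E'
from h import *
a=cv2.resize(bot.read_camera("scene")[130:260,210:390,::-1],None,fx=3,fy=3)
cv2.imwrite("pics/g1.png",a)
E
```

```text
11.3 [ 0.533 -0.094  0.098] delta tool [0.001 0.    0.021] yaw -0.0007433330599192314 w 0.646594567796444 0.0
```

View pics/g1.png

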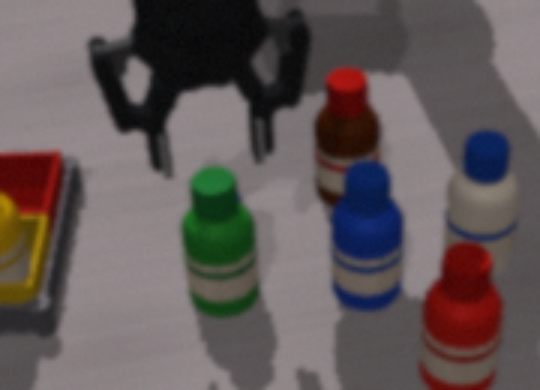

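Fingers at (163,170) and (262,150) straddle the green cap at (213,190).

Scaled: 0.012 m is 0.192, 0.01 m is 0.16.

{"method": "pendant", "body": {
  "moves": [0,0,0.192,0,0,0,0.16,0,0,0,0,0],
  "quiet": true
}}

```text
ok
```

{"method": "pendant", "body": {
  "moves": [0,0,0,0,0,0,0,0,0,0,0,0,0,0,0,0],
  "finger_gap": 0.0,
  "clamp_n": 50
}}

```text
time: 12.22
tool_pos: [0.5347, -0.0934, 0.0774]
tcp_rot: [3.141, -0.0, 0.002]
wrist_force: [1.0, -1.2, 1.8]
width: 0.336
grip_force: 49.5
```

{"method": "pendant", "body": {
  "moves": [0,0,-0.16,0,0,0,-0.32,0,0,0,-0.64,0,0,0,-0.64,0,0,0,-0.64,0],
  "quiet": true
}}

```text
ok
```

{"method": "pendant", "body": {
  "moves": [-0.336,0.576,0,0,-0.48,0.816,0,0,-0.48,0.816,0,0,-0.48,0.816,0,0,-0.32,0.56,0,0],
  "quiet": true
}}

```text
ok
```

{"method": "pendant", "body": {
  "moves": [0,0,0,0,0,0,0,0,0,0,0,0]
}}

```text
time: 13.85
tool_pos: [0.4036, -0.3161, 0.2268]
tcp_rot: [-3.141, -0.002, 0.0]
wrist_force: [0.5, 0.3, -1.7]
width: 0.336
grip_force: 49.9
```

```bash
python3 w.py "[.403,-.318,.085]"
```

```text
13.85 [ 0.404 -0.316  0.227] delta tool [-0.001  0.002  0.142] yaw 0.0011597938066348686 w 0.33647509543938603 49.88363564014435
```

Scaled: 0.04 m is 0.64, 0.035 m is 0.56.

{"method": "pendant", "body": {
  "moves": [0,0.016,0.64,0,0,0,0.64,0,0,0,0.56,0,0,0,0.16,0,0,0,0.16,0],
  "quiet": true
}}

```text
ok
```

{"method": "pendant", "body": {
  "moves": [0,0,0.048,0,0,0,0.032,0,0,0,0,0,0,0,0,0]
}}

```text
time: 14.98
tool_pos: [0.4035, -0.3185, 0.0875]
tcp_rot: [3.141, -0.001, 0.001]
wrist_force: [-0.0, -0.2, -0.8]
width: 0.336
grip_force: 49.8
```

```bash
python3 w.py "[.403,-.318,.085]"
```

```text
14.97 [ 0.404 -0.319  0.088] delta tool [-0.001 -0.001  0.003] yaw -0.00032971124353231286 w 0.3355907527206039 49.84456479549408
```

Scaled: 0.002 m is 0.032.

{"method": "pendant", "body": {
  "moves": [0,0,0.032,0,0,0,0,0]
}}

```text
time: 15.22
tool_pos: [0.403, -0.3181, 0.0847]
tcp_rot: [-3.141, 0.0, 0.0]
wrist_force: [-0.3, 0.5, -1.7]
width: 0.339
grip_force: 49.8
```

{"method": "pendant", "body": {
  "moves": [0,0,0.032,0,0,0,0,0,0,0,0,0]
}}

```text
time: 15.6
tool_pos: [0.404, -0.3189, 0.0844]
tcp_rot: [3.14, -0.0, 0.002]
wrist_force: [-0.4, 1.1, 5.3]
width: 0.336
grip_force: 50.6
```

{"method": "pendant", "body": {
  "moves": [0,0,0,0,0,0,0,0,0,0,0,0],
  "finger_gap": 0.65
}}

```text
time: 15.98
tool_pos: [0.4031, -0.3181, 0.0827]
tcp_rot: [-3.141, 0.0, 0.0]
wrist_force: [0.3, 0.1, 0.3]
width: 0.649
grip_force: 0.0
```

{"method": "pendant", "body": {
  "moves": [0,0,-0.32,0,0,0,-0.64,0,0,0,-0.64,0,0,0,-0.416,0,0.16,-0.352,0,0],
  "quiet": true
}}

```text
ok
```

{"method": "pendant", "body": {
  "moves": [0.352,-0.784,0,0,0.4,-0.88,0,0,0.4,-0.88,0,0,0.4,-0.88,0,0,0.4,-0.88,0,0],
  "quiet": true
}}

```text
ok
```

{"method": "pendant", "body": {
  "moves": [0.288,-0.608,0,0,0,0,0,0,0,0,0,0],
  "quiet": true
}}

```text
ok
```

```bash
python3 w.py "[.554,.010,.077]";  python3 - <<'E'
from h import *
im=bot.read_camera("scene")
a=cv2.resize(im[120:270,130:390,::-1],None,fx=3,fy=3);bot.read_camera("top")
cv2.imwrite("pics/b1.png",a)
from fit import fitb
fitb("buffer_yellow",.492,-.258);fitb("buffer_green",.403,-.318)
E
```

```text
17.6 [0.553 0.011 0.208] delta tool [0.001 0.001 0.131] yaw 0.0005139214074681371 w 0.6487084861739434 0.0
buffer_yellow [ 0.497 -0.255  0.008] 0.8441682457923889 ['scene', 'top']
buffer_green [ 0.404 -0.319  0.009] 0.8632316589355469 ['scene', 'top']
```

View pics/b1.png

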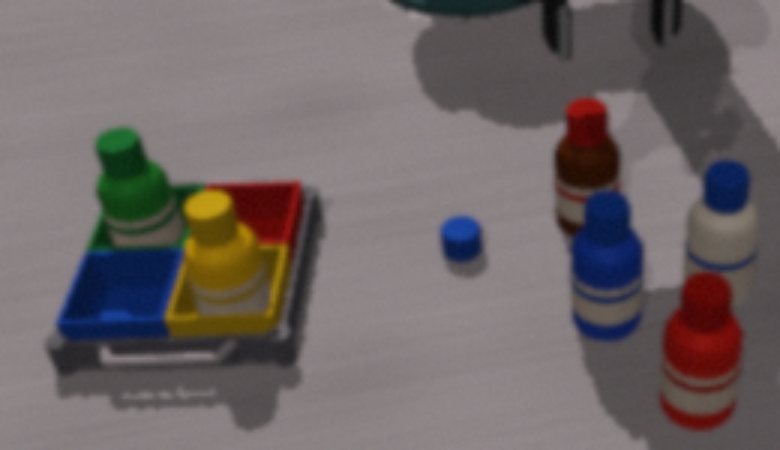

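Green and yellow stand in their cups (caps at (120,145) and (210,205)), and the fit puts their centres within about 6 mm. Now blue (cap at (607,215)).

Scaled: 0.04 m is 0.64, 0.03 m is 0.48.

{"method": "pendant", "body": {
  "moves": [0,0,0.64,0,0,0,0.64,0,0,0,0.48,0,0,0,0.24,0,0,0,0.112,0],
  "quiet": true
}}

```text
ok
```

{"method": "pendant", "body": {
  "moves": [0,0,0,0,0,0,0,0]
}}

```text
time: 18.77
tool_pos: [0.5545, 0.0107, 0.0783]
tcp_rot: [3.142, -0.0, 0.004]
wrist_force: [0.0, -0.3, 0.5]
width: 0.652
grip_force: 0.0
```

{"method": "pendant", "body": {
  "moves": [0,0,0,0,0,0,0,0,0,0,0,0,0,0,0,0],
  "finger_gap": 0.0,
  "clamp_n": 50
}}

```text
time: 19.27
tool_pos: [0.5543, 0.0106, 0.0781]
tcp_rot: [3.141, -0.0, 0.004]
wrist_force: [-0.7, -1.4, 5.1]
width: 0.335
grip_force: 49.2
```

{"method": "pendant", "body": {
  "moves": [0,0,-0.16,0,0,0,-0.32,0,0,0,-0.64,0,0,0,-0.64,0,0,0,-0.64,0]
}}

```text
time: 19.9
tool_pos: [0.5524, 0.011, 0.2276]
tcp_rot: [-3.141, 0.0, 0.002]
wrist_force: [0.5, -0.6, -2.5]
width: 0.331
grip_force: 49.6
```

Scaled: 0.052 m is 0.832, 0.05 m is 0.8.

{"method": "pendant", "body": {
  "moves": [-0.112,0.496,0,0,-0.176,0.8,0,0,-0.176,0.832,0,0,-0.176,0.832,0,0,-0.176,0.832,0,0],
  "quiet": true
}}

```text
ok
```

{"method": "pendant", "body": {
  "moves": [-0.176,0.832,0,0,-0.128,0.592,0,0,-0.08,0.288,0,0,0,0,0,0,0,0,0,0],
  "quiet": true
}}

```text
ok
```

```bash
python3 w.py "[.478,-.333,.085]"
```

```text
21.15 [ 0.478 -0.332  0.227] delta tool [-0.     0.001  0.142] yaw 0.0004936157402745067 w 0.3371139213359614 49.771819710731506
```

{"method": "pendant", "body": {
  "moves": [0,0,0,0],
  "only": "pos"
}}

```text
tool_pos: [0.4786, -0.3318, 0.2269]
```

Scaled: 0.04 m is 0.64, 0.035 m is 0.56.

{"method": "pendant", "body": {
  "moves": [0,0.016,0.64,0,0,0,0.64,0,0,0,0.56,0,0,0,0.16,0,0,0,0.16,0],
  "quiet": true
}}

```text
ok
```

{"method": "pendant", "body": {
  "moves": [0,0,0.048,0,0,0,0.032,0,0,0,0,0,0,0,0,0]
}}

```text
time: 22.4
tool_pos: [0.4785, -0.3346, 0.0876]
tcp_rot: [3.141, -0.001, 0.001]
wrist_force: [0.2, -1.0, -2.0]
width: 0.335
grip_force: 49.7
```

{"method": "pendant", "body": {
  "moves": [0,0,0.032,0,0,0,0,0,0,0,0,0]
}}

```text
time: 22.78
tool_pos: [0.4785, -0.3345, 0.0853]
tcp_rot: [3.141, -0.0, 0.001]
wrist_force: [-0.2, -1.6, -0.0]
width: 0.335
grip_force: 50.0
```

Scaled: 0.001 m is 0.016.

{"method": "pendant", "body": {
  "moves": [0,0,0.016,0,0,0,0,0,0,0,0,0]
}}

```text
time: 23.15
tool_pos: [0.479, -0.3349, 0.0851]
tcp_rot: [3.14, -0.0, 0.003]
wrist_force: [-0.4, -0.2, 5.4]
width: 0.333
grip_force: 50.5
```

{"method": "pendant", "body": {
  "moves": [0,0,0,0,0,0,0,0,0,0,0,0],
  "finger_gap": 0.65,
  "quiet": true
}}

```text
ok
```

{"method": "pendant", "body": {
  "moves": [0,0,-0.32,0,0,0,-0.64,0,0,0,-0.64,0,0,0,-0.432,0,0.16,-0.352,0,0],
  "quiet": true
}}

```text
ok
```

```bash
python3 w.py "[.649,.049,.21]"
```

```text
24.15 [ 0.49  -0.315  0.216] delta tool [ 0.158 -0.364  0.006] yaw -0.0022607184021812983 w 0.649871480725238 0.0
```

Scaled: -0.052 m is -0.832, 0.023 m is 0.368.

{"method": "pendant", "body": {
  "moves": [0.368,-0.832,0,0,0.368,-0.832,0,0,0.368,-0.832,0,0,0.368,-0.832,0,0,0.368,-0.832,0,0],
  "quiet": true
}}

```text
ok
```

{"method": "pendant", "body": {
  "moves": [0.368,-0.832,0,0,0.32,-0.768,0,0,0,0,0,0,0,0,0,0],
  "quiet": true
}}

```text
ok
```

```bash
python3 w.py "[.649,.049,.077]"; python3 - <<'E'
from h import *
im=bot.read_camera("scene")
a=cv2.resize(im[120:290,130:390,::-1],None,fx=3,fy=3)
cv2.imwrite("pics/r1.png",a);bot.read_camera("top")
from fit import fitb
fitb("buffer_blue",.478,-.333)
E
```

```text
25.27 [0.646 0.048 0.212] delta tool [ 0.003 -0.001  0.135] yaw 0.0006185559947904017 w 0.6479386588657072 0.0
buffer_blue [ 0.479 -0.335  0.008] 0.8467469215393066 ['scene', 'top']
```

View pics/r1.png

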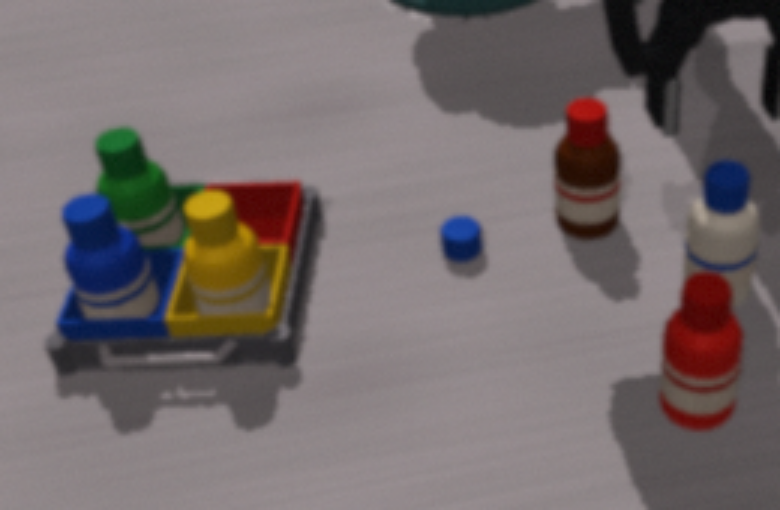

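Three of four are placed (blue cap at (92,215)). Red cap is at (706,300).

{"method": "pendant", "body": {
  "moves": [0.032,-0.016,0.64,0,0,0,0.64,0,0,0,0.48,0,0,0,0.24,0,0,0,0.128,0],
  "quiet": true
}}

```text
ok
```

{"method": "pendant", "body": {
  "moves": [0,0,0,0,0,0,0,0]
}}

```text
time: 26.35
tool_pos: [0.6494, 0.0487, 0.0795]
tcp_rot: [-3.141, 0.001, -0.004]
wrist_force: [0.1, -0.6, 0.1]
width: 0.65
grip_force: 0.0
```

{"method": "pendant", "body": {
  "moves": [0,0,0,0,0,0,0,0,0,0,0,0,0,0,0,0],
  "finger_gap": 0.0,
  "clamp_n": 50
}}

```text
time: 26.85
tool_pos: [0.6493, 0.0487, 0.0793]
tcp_rot: [3.142, -0.0, 0.004]
wrist_force: [-0.9, -0.6, 5.2]
width: 0.335
grip_force: 49.2
```

{"method": "pendant", "body": {
  "moves": [0,0,-0.16,0,0,0,-0.32,0,0,0,-0.64,0,0,0,-0.64,0,0,0,-0.64,0]
}}

```text
time: 27.48
tool_pos: [0.6481, 0.0489, 0.2303]
tcp_rot: [-3.141, 0.0, -0.001]
wrist_force: [0.1, 0.1, -1.9]
width: 0.336
grip_force: 49.5
```

```bash
python3 w.py "[.418,-.243,.085]"
```

```text
27.48 [0.648 0.049 0.23 ] delta tool [-0.23   0.292  0.145] yaw -0.00010603531986633314 w 0.33556186787269005 49.515037536621094
```

Scaled: 0.043 m is 0.688, -0.034 m is -0.544.

{"method": "pendant", "body": {
  "moves": [-0.288,0.368,0,0,-0.544,0.688,0,0,-0.544,0.688,0,0,-0.544,0.688,0,0,-0.544,0.688,0,0],
  "quiet": true
}}

```text
ok
```

{"method": "pendant", "body": {
  "moves": [-0.544,0.688,0,0,-0.448,0.56,0,0,-0.24,0.304,0,0,0,0,0,0,0,0,0,0],
  "quiet": true
}}

```text
ok
```

```bash
python3 w.py "[.418,-.243,.0863]"
```

```text
28.73 [ 0.418 -0.243  0.229] delta tool [0.    0.    0.142] yaw -0.0004280014047174976 w 0.33436948496377955 49.65898811817169
```

{"method": "pendant", "body": {
  "moves": [0,0,0,0],
  "only": "pos"
}}

```text
tool_pos: [0.4178, -0.2424, 0.2281]
```

{"method": "pendant", "body": {
  "moves": [0,0.016,0.64,0,0,0,0.64,0,0,0,0.56,0,0,0,0.16,0,0,0,0.16,0],
  "quiet": true
}}

```text
ok
```

{"method": "pendant", "body": {
  "moves": [0,0,0.048,0,0,0,0.016,0,0,0,0,0,0,0,0,0]
}}

```text
time: 29.98
tool_pos: [0.4175, -0.2445, 0.0895]
tcp_rot: [3.141, -0.001, 0.001]
wrist_force: [-0.2, 0.3, -1.8]
width: 0.333
grip_force: 49.7
```

{"method": "pendant", "body": {
  "moves": [0,0,0.032,0,0,0,0,0,0,0,0,0]
}}

```text
time: 30.35
tool_pos: [0.4171, -0.2442, 0.0868]
tcp_rot: [-3.141, 0.0, 0.0]
wrist_force: [0.3, -0.0, -1.5]
width: 0.335
grip_force: 49.7
```

{"method": "pendant", "body": {
  "moves": [0,0,0.016,0,0,0,0,0,0,0,0,0]
}}

```text
time: 30.72
tool_pos: [0.4175, -0.2445, 0.0863]
tcp_rot: [3.141, -0.0, 0.001]
wrist_force: [-1.3, -0.8, 2.5]
width: 0.333
grip_force: 50.1
```

{"method": "pendant", "body": {
  "moves": [0,0,0.016,0,0,0,0,0,0,0,0,0]
}}

```text
time: 31.1
tool_pos: [0.4179, -0.2447, 0.0863]
tcp_rot: [3.141, -0.0, 0.002]
wrist_force: [-2.0, 0.9, 7.7]
width: 0.334
grip_force: 50.7
```

{"method": "pendant", "body": {
  "moves": [0,0,0,0,0,0,0,0,0,0,0,0],
  "finger_gap": 0.65,
  "quiet": true
}}

```text
ok
```

{"method": "pendant", "body": {
  "moves": [0,0,-0.32,0,0,0,-0.64,0,0,0,-0.64,0,0,0,-0.48,0,0,-0.8,0,0],
  "quiet": true
}}

```text
ok
```

{"method": "pendant", "body": {
  "moves": [0,-0.8,0,0,0,-0.8,0,0,0,-0.8,0,0,0,0,0,0,0,0,0,0],
  "quiet": true
}}

```text
ok
```

```bash
python3 - <<'E'
from h import *
im=bot.read_camera("scene");t=bot.read_camera("top")
a=cv2.resize(im[120:290,130:390,::-1],None,fx=3,fy=3)
cv2.imwrite("pics/end.png",a)
from fit import fitb
for n,x,y in [("buffer_red",.418,-.243),("buffer_yellow",.492,-.258),("buffer_green",.403,-.318),("buffer_blue",.478,-.333),("brown_bottle",.444,.022),("white_bottle",.544,.099)]: fitb(n,x,y)
print(bot.read_state()["time"],bot.read_state()["tool_pos"])
E
```

```text
buffer_red [ 0.406 -0.244  0.006] 0.6426966190338135 ['scene']
buffer_yellow [ 0.496 -0.255  0.009] 0.8652337789535522 ['scene', 'top']
buffer_green [ 0.404 -0.319  0.008] 0.7092931270599365 ['scene', 'top']
buffer_blue [ 0.479 -0.336  0.008] 0.8758435249328613 ['scene', 'top']
brown_bottle [ 0.44   0.024 -0.002] 0.9077315330505371 ['scene']
white_bottle [ 0.543  0.1   -0.002] 0.9176486730575562 ['scene', 'top']
33.425 [ 0.417 -0.044  0.215]
```

View pics/end.png

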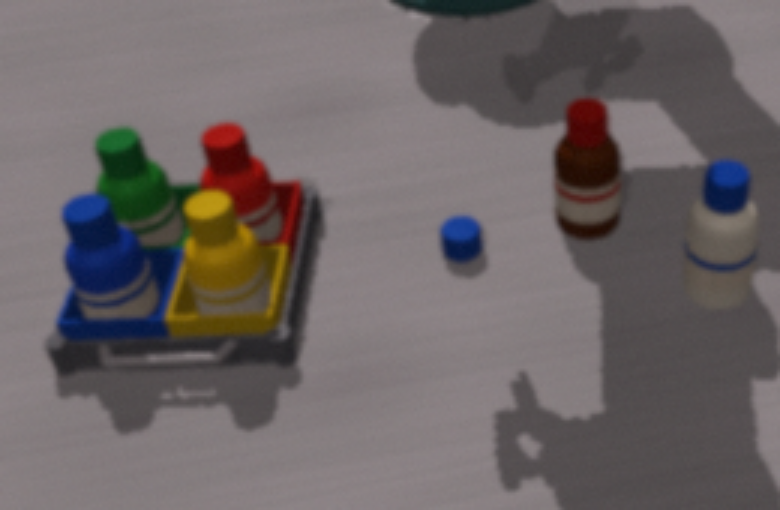

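All four stand upright in their own cups (caps at green (120,145), red (225,140), blue (92,215), yellow (210,205)). The brown and white bottles have not moved. Red's fit is poor only because yellow partly hides it; the TCP at its release was on target.

```bash
python3 -c "
from workcell import bot
print(bot.finish_job())"
```

```text
the job is handed in; nothing more can be done
None
```

I set down all four buffer bottles upright in the cups of their own colours, left the brown and white bottles standing where they were, and handed the job in at about 33 s of the 93 s; no verdict came back.

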